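# Open the dust slide and seat the locating pin by feel

### The arm

A 6-joint arm with a two-finger parallel gripper is mounted at the origin on the work surface; the furniture and walls round the work are solid. World frame = base frame: x ahead of the robot, y to its left, z up, the work surface at z = 0. Lengths are in mm, angles in degrees, forces in N, time in s.
With the tool pointing down it reaches from about 350 to 850 mm from the base axis. Payload 8.1 kg.
Tool frame: the origin (TCP) lies midway between the tips of the shut fingers; the grasp point (between the pads) lies 19 mm behind it; z points along the fingers, y is the line along which they close (so a half turn about z gives the same grasp; the last joint's range is limited). The gripper opens to 85 mm and grips with 20 to 120 N. Pads are 22 mm wide; open, the fingers measure 114 mm over their backs; the gripper's body (76 mm by 85 mm) begins 54 mm behind the grasp point. The pads swing forward as they close: fully open they stand 13 mm farther back than shut.
Start: joints at [65.867, 7.471, 85.268, -0, 87.261, -4.893], TCP at [197.693, 566.5, 231.292] pointing down, gripper open.
Joint ranges: [-169.43, 169.43], [-51.17, 129.36], [1.28, 143.12], [-76.62, 256.62], [0, 156.53], [-152.29, 152.29]. Speed limits (degrees/s): [136.94, 136.94, 159.86, 180, 180, 180].

### API

Orientations are given as [roll, pitch, yaw] about the fixed x, y, z axes, in that order (R = Rz(yaw) Ry(pitch) Rx(roll)).
In Python, from bench import r gives the robot as it stands.
- The arm moves only by the tool apply_moves, never from a script. Its argument "steps" is a list of rows, each a list of 7 numbers: the opening, from -1 (shut) to 1 (fully open), then the shift along the tool's x, y, z in mm, then the turn, a rotation vector about the tool's x, y, z in units of 5 degrees (1.0 is 5 degrees). A call has exactly 8 rows; each row shifts and turns the commanded pose from where the row before left it, along the tool's axes as they then stand; what a row does not reach is not made up. A row lasts 1/10 s, in which the tool goes at most 50 mm and 8.59 degrees, less where a joint would pass 70% of its speed; a pose out of reach is approached as far as the arm can. A call is refused whole if a number of a shift passes 50 or a number of a turn 1, either way. A call with a gripper value outside its range is refused whole. The fingers move at their own pace and stop on an object; "squeeze" is the grip in N (left out, the last holds). Time passes only in rows, so rows that do not move let the fingers close, or fill a call up. It gives the time, the measured TCP pose, the force, the opening and the grip force at its end, in the units of the state.
- r.sense(): the state, without advancing time (a new reading comes with each control period).
- r.snapshot(name): name is "scene" or "top" or "wrist"; returns a dict with "color" (420x560x3 uint8, blue, green, red), "depth" (420x560 float32, mm along the optical axis (not along the pixel's ray), 0 where there is no reading), "mtx" (3x3 intrinsics, pixels), "dist" ([k1, k2, p1, p2, k3] as OpenCV has them; the pictures are not rectified), "T" (4x4, takes a point from camera to world coordinates); the wrist camera has in their place "hand_eye" (4x4, takes a point from camera to tool coordinates, whose origin is the TCP and whose axes are the flange's). Camera axes: x right, y down, z forward; pixel columns grow to the right and rows downward; lengths in mm; the calibration is good to about 2 mm. A picture is of the moment at which its call begins: read the wrist's pose just before it.
- r.hand_in(): hands the job in; it is judged then, once.
The state is a dict: "time": time; "joint_pos": joint angles; "qd": joint speeds; "joint_efforts": joint torques, N m; "tool_pos": TCP position; "tcp_rot": TCP orientation; "ft_force": force on the tool from outside, world axes, zero at the start; "wrist_torque": the same for the moment, N m; "finger_gap": finger opening in mm; "grip_force": force on a finger pad.
Only numpy, scipy, OpenCV 4.12 (cv2) and the standard library are available. Lean on these libraries where they do the work, as an engineer would, in place of code of your own. Each camera call takes 0.05 s, during which the arm holds its last target. There are 200 camera calls.

### The job

Take the blue-headed locating pin out of the rack and, with the held pin as the pusher, gently nudge the orange dust slide along the fixture's track until it meets the stop hidden in the blue housing. The slide has then bared a blind hole somewhere in the track's floor: slide the pin's tip along the floor until it drops in, push it fully home and let go, leaving it standing upright. Touch the fixture and its slide only with the pin, never hard, and leave the other pins and the things round about where they are.

Things in the scene. Friction and masses are not known exactly. Their poses are not given: they have to be found in the camera images.
- fixture: aluminium indexing fixture fixed to the bench, grey base plate 290 x 90 x 6 mm; the rest lies within 30 mm of the centre line. Origin at bench level under the track's centre line; x along the track towards the blue housing, z up. The housing covers x = 40 to 124 mm, 45 mm tall. A steel strip forms the track's floor and may stick out up to 40 mm past the open end, as high as the floor
- track_mid (a point): point on the track's floor above the fixture's origin (fixture x = 0, y = 0, z = 24 mm). The track is a straight groove 15 mm wide between rails whose tops are 8 mm above its floor; it runs from the open end at x = -105 mm into the housing
- hole_zone (a point): middle of the stretch of floor that holds the hole (fixture x = -10 mm, y = 0, z = 24 mm). One round blind hole lies on the centre line somewhere within 20 mm either way along x of this point, under the slide at the start: 13.5 mm in diameter, 16 mm deep, its edge only lightly broken (no lead-in to rely on but the domed tip of the pin)
- track_start (a point): a point on the track's floor on its centre line, at fixture x = -83 mm, z = 24 mm: always free at the start, on the near side of the slide; a place to lower the pin into the track
- slide (a joint): travel of the orange dust slide along fixture +x, m: starts at 0 to 0.02; 0.087 is fully home against the hidden stop. It stays where it is left; pushing it takes about 3 N
- slide_face (a point): middle of the slide's end face that the pin pushes on, 7 mm above the track's floor; the face lies at fixture x = -62 mm + slide travel, the slide (85 mm long, top 14 mm above the floor, body 13.6 mm wide in the groove, cover plate 24 mm wide over the rails) on its +x side; when home 15 mm of it stand out of the housing
- pin: the locating pin to use: steel shank 12 mm in diameter, 50 mm long, with a domed tip (6 mm radius, small flat at its end), and above it a round blue plastic head 18 mm in diameter, 26 mm tall (50 to 76 mm above the tip); 40 to 85 g. Origin at the tip, z up along the pin. Starts upright in one of the rack's holes, its tip 6 mm above the bench
- pin_tip (a point): the pin's lower end, same point as the pin's origin
- pin_black: a pin of the same shape with a black head, in another hole of the rack; leave it there
- pin_yellow: a pin of the same shape with a yellow head, in another hole of the rack; leave it there
- rack: grey plastic pin rack, fixed, in front of the tall white machine (keep the gripper clear of that), 50 x 140 x 36 mm, origin at the centre of its underside; three square holes 13.5 mm wide, 30 mm deep, in a row along its y axis at y = -45, 0, +45 mm
- carton: small white and blue carton 90 x 62 x 45 mm, loose bystander on the fixture's +y side; origin at the centre of its underside
- dropper: the brown dropper bottle close to the fixture, 33 mm across and 102 mm tall, loose bystander on the fixture's -y side; origin at the centre of its underside
- bin: small blue open parts bin 81 x 100 x 50 mm, loose bystander beyond the rack; origin at the centre of its underside

How it is judged (in metres and radians):
On the way, in this order (a step that is already met when the one before it is completed fails the run):
1. the dust slide is home against its hidden stop (value of joint slide above 0.084 m), for 0.2 s.
2. the blue-headed pin is down in the blind hole, with the slide home (value of joint slide above 0.084 m and z of pin_tip in the frame of fixture below 0.0115 m and x of pin_tip in the frame of fixture between -0.045 and 0.025 m and y of pin_tip in the frame of fixture between -0.005 and 0.005 m and angle between pin's own z axis and vertical below 0.15 rad), for 0.2 s.
At the end, for the whole second after the job is handed in: The slide is home (travel over 84 of 87 mm). The blue-headed pin stands released and at rest in the track's blind hole: its tip less than 11.5 mm above the fixture's underside (at least 12.5 mm deep in the 16 mm hole), on the centre line within 5 mm, tilted less than 0.15 rad (all of step 2 and linear speed of pin below 0.01 m/s); the robot touches nothing.
It fails at once if the robot itself touches the fixture or its slide (contact force between any of the fingers, the arm and fixture above 0.5 N).
It fails at once if the slide is shot along (over 0.25 m/s) instead of nudged gently (velocity of joint slide above 0.25 m/s).
It fails at once if the pin is rammed against the slide or the fixture with more than 50 N (contact force between pin and fixture above 50 N).
It fails at once if a bystander is displaced by more than 20 mm (distance of any of carton, dropper, bin, pin_black, pin_yellow from where it was at the start of the episode above 0.02 m).
It also fails if it takes over 54 s, if anything falls off the work surface, if the arm or the gripper's body presses on something with over 40 N, if the wrist force passes 120 N, or if a joint passes its speed limit or range.

## Working session

There is one attempt and no reset: what is moved stays moved. The work goes in short steps, Python scripts to look and compute and a tool call to move; the robot and the scene stay as the last step left them, time stands still between calls to the robot, and variables do not carry over. Pictures are saved under pics/ and viewed, at most 10 in all, crops included, and the job is handed in when it is done.

Besides the shell and the picture viewer there is one more tool, called after "Emit:" as a command line: name --pt "numbers of a row" for each row, then --argument value for the rest. apply_moves: Moves the arm, as the interface text tells. Its arguments: {"type":"object","properties":{"steps":{"type":"array"},"squeeze":{"type":"number"}},"required":["steps"]}

```bash
mkdir -p pics; ls; cat > h.py <<'E'
import numpy as np, cv2
from bench import r
def save(n,f,box=None):
    s=r.snapshot(n); np.savez(f'{f}.npz',**s); c=s['color']
    cv2.imwrite(f'pics/{f}.png',c); return s
def cloud(s,T=None):
    h,w=s['depth'].shape; v,u=np.mgrid[:h,:w]
    p=cv2.undistortPoints(np.stack([u,v],-1).reshape(-1,1,2).astype(float),s['mtx'],s['dist']).reshape(h,w,2)
    z=s['depth'].astype(float)
    P=np.dstack([p[...,0]*z,p[...,1]*z,z]); T=s['T'] if T is None else T
    W=P@T[:3,:3].T+T[:3,3]; W[z==0]=np.nan; return W
E
python3 - <<'E'
from h import *
print(r.sense())
a=save('scene','s0');b=save('top','t0')
cv2.imwrite('pics/both.png',cv2.resize(np.hstack([a['color'],b['color']]),(800,300)))
for s in(a,b):print(s['T'].round(2).tolist(),s['mtx'].tolist())
E
```

```text
pics
{'time': 0.0, 'joint_pos': array([ 6.58678985e+01,  7.51539306e+00,  8.53301074e+01,  8.21478791e-04,
        8.72593743e+01, -4.89101207e+00]), 'qd': array([-0.04449083,  0.03172031, -0.07954025,  0.03027341,  0.15561787,
        0.02836445]), 'joint_efforts': array([-5.93893310e-04, -5.69443381e+01, -5.00524735e+01, -4.33062405e-04,
        1.60005817e-02, -1.55741992e-05]), 'tool_pos': array([197.45777081, 566.00426595, 230.23350124]), 'tcp_rot': array([-1.79895577e+02, -9.75916022e-03,  1.60758862e+02]), 'ft_force': array([ 0.17007993, -0.17584322,  0.21315281]), 'wrist_torque': array([ 0.02807109, -0.01202815, -0.06625415]), 'grip_force': 0.0, 'finger_gap': 85.32783029695119}
[[-0.67, -0.49, 0.56, -366.22], [-0.74, 0.43, -0.52, 853.78], [0.02, -0.76, -0.65, 1038.17], [0.0, 0.0, 0.0, 1.0]] [[492.629862797243, 0.0, 275.63225874854965], [0.0, 492.629862797243, 209.24589823563616], [0.0, 0.0, 1.0]]
[[0.03, -0.98, 0.19, 230.8], [-1.0, -0.03, -0.0, 66.55], [0.01, -0.19, -0.98, 1287.5], [0.0, 0.0, 0.0, 1.0]] [[424.1650204716071, 0.0, 277.07120851783714], [0.0, 424.1650204716071, 212.46794144514567], [0.0, 0.0, 1.0]]
```

View pics/t0.png

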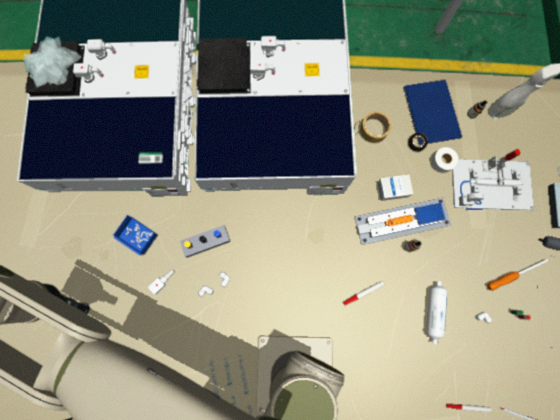

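View pics/s0.png

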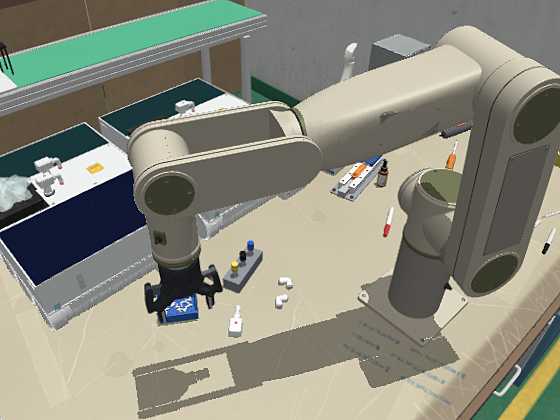

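The top view shows the rack at (205,240) with the blue pin at its right end (218,234). The fixture is at (403,221) with its housing on the right, and the dropper is at (413,245). The scene view agrees. Next I'll measure coarsely.

```bash
python3 - <<'E'
from h import *
s=dict(np.load('t0.npz'));W=cloud(s);hsv=cv2.cvtColor(s['color'],cv2.COLOR_BGR2HSV).astype(int)
H,S,V=hsv[...,0],hsv[...,1],hsv[...,2]
v,u=np.mgrid[:420,:560]
def rep(n,m):
    P=W[m];P=P[~np.isnan(P[:,0])];print(n,m.sum(),np.median(P,0).round(1),P.min(0).round(0),P.max(0).round(0));return P
def box(a,b,c,d):return (u>a)&(u<b)&(v>c)&(v<d)
blue=(H>100)&(H<125)&(S>130)&(V>80)
rep('bluehead',blue&box(208,230,225,245))
rep('yel',(H>20)&(H<35)&(S>150)&box(178,196,236,252))
rep('housing',blue&box(410,455,195,235))
rep('slide',(H>5)&(H<20)&(S>170)&(V>120)&box(380,415,205,235))
rk=box(175,235,220,262)&(W[...,2]>28)&(W[...,2]<44)
P=rep('rack',rk);print(cv2.minAreaRect(P[:,:2].astype(np.float32)))
fx=box(345,460,190,250)&(W[...,2]>3)&(W[...,2]<60)
fx&=~box(403,425,238,256)
mm=cv2.connectedComponents(fx.astype(np.uint8))[1];m=mm==mm[221,398]
P=rep('fix',m);R=cv2.minAreaRect(P[:,:2].astype(np.float32));print(R);
print(rep('drop',box(403,424,237,254)&(W[...,2]>60))[:0])
# machine front near the rack
print('machine',rep('m',box(200,350,150,195)&(W[...,2]>100))[:0])
E
```

```text
bluehead 30 [397.5 234.   80.7] [389. 227.  74.] [404. 243.  87.]
yel 30 [363.5 316.2  81.2] [356. 310.  68.] [372. 324.  86.]
housing 428 [ 481.8 -398.    44.6] [ 450. -441.   37.] [ 518. -353.   52.]
slide 156 [ 459.3 -305.5   37.7] [ 444. -343.   30.] [ 476. -266.   45.]
rack 685 [380.2 272.8  35.9] [333. 203.  28.] [429. 350.  43.]
((381.3727111816406, 276.57122802734375), (51.37675857543945, 141.41921997070312), 22.412071228027344)
fix 2604 [ 459.1 -319.1   29. ] [ 387. -480.    3.] [ 549. -175.   52.]
((465.46575927734375, -325.6597900390625), (111.37950897216797, 296.9804382324219), 13.484711647033691)
drop 74 [ 381.3 -338.3   75.7] [ 367. -354.   60.] [ 397. -330.  102.]
[]
m 5475 [556.9  76.8 203.5] [ 518. -140.  100.] [614. 283. 212.]
machine []
```

```bash
cat >> h.py <<'E'
from scipy.spatial.transform import Rotation as Ro
def plan(p,yang,n,p0=None,y0=None):
    """rows to bring the TCP to p (world), tool-y heading yang (deg), tool down, n equal rows"""
    s=r.sense();p0=s['tool_pos'] if p0 is None else np.array(p0)
    y0=s['tcp_rot'][2]-90 if y0 is None else y0
    dy=(yang-y0+90)%180-90 if abs(yang-y0)>180 else yang-y0
    d=(np.array(p)-p0)/n
    for i in range(n):
        a=np.radians(y0+dy*i/n); ty=np.array([np.cos(a),np.sin(a)]); tx=np.array([-ty[1],ty[0]])
        print([round(float(d[:2]@tx),1),round(float(d[:2]@ty),1),round(float(-d[2]),1),0,0,round(-dy/n/5,3)])
E
python3 - <<'E'
from h import *
print(r.snapshot('wrist')['hand_eye'].round(2).tolist())
plan([397,234,230],22.4,16)
E
```

```text
[[-0.0, -0.96, -0.28, 69.94], [1.0, -0.0, -0.0, -0.72], [0.0, -0.28, 0.96, -142.72], [0.0, 0.0, 0.0, 1.0]]
[-18.6, -15.5, 0.0, 0, 0, np.float64(0.605)]
[-19.4, -14.5, 0.0, 0, 0, np.float64(0.605)]
[-20.1, -13.4, 0.0, 0, 0, np.float64(0.605)]
[-20.8, -12.4, 0.0, 0, 0, np.float64(0.605)]
[-21.4, -11.2, 0.0, 0, 0, np.float64(0.605)]
[-22.0, -10.1, 0.0, 0, 0, np.float64(0.605)]
[-22.5, -8.9, 0.0, 0, 0, np.float64(0.605)]
[-22.9, -7.7, 0.0, 0, 0, np.float64(0.605)]
[-23.3, -6.5, 0.0, 0, 0, np.float64(0.605)]
[-23.6, -5.3, 0.0, 0, 0, np.float64(0.605)]
[-23.9, -4.0, 0.0, 0, 0, np.float64(0.605)]
[-24.1, -2.7, 0.0, 0, 0, np.float64(0.605)]
[-24.2, -1.5, 0.0, 0, 0, np.float64(0.605)]
[-24.2, -0.2, 0.0, 0, 0, np.float64(0.605)]
[-24.2, 1.1, 0.0, 0, 0, np.float64(0.605)]
[-24.1, 2.4, 0.0, 0, 0, np.float64(0.605)]
```

Emit:
apply_moves --pt "1 -18.6 -15.5 0 0 0 0.605" --pt "1 -19.4 -14.5 0 0 0 0.605" --pt "1 -20.1 -13.4 0 0 0 0.605" --pt "1 -20.8 -12.4 0 0 0 0.605" --pt "1 -21.4 -11.2 0 0 0 0.605" --pt "1 -22 -10.1 0 0 0 0.605" --pt "1 -22.5 -8.9 0 0 0 0.605" --pt "1 -22.9 -7.7 0 0 0 0.605" --squeeze 40

```text
time: 0.95
tool_pos: [297.6, 399.6, 231.0]
tcp_rot: [-180.0, 0.0, 136.4]
ft_force: [0.4, 0.4, -0.3]
finger_gap: 85.4
grip_force: 0.0
```

Emit:
apply_moves --pt "1 -23.3 -6.5 0 0 0 0.605" --pt "1 -23.6 -5.3 0 0 0 0.605" --pt "1 -23.9 -4 0 0 0 0.605" --pt "1 -24.1 -2.7 0 0 0 0.605" --pt "1 -24.2 -1.5 0 0 0 0.605" --pt "1 -24.2 -0.2 0 0 0 0.605" --pt "1 -24.2 1.1 0 0 0 0.605" --pt "1 -24.1 2.4 0 0 0 0.605"

```text
time: 1.75
tool_pos: [397.3, 233.5, 231.0]
tcp_rot: [-180.0, -0.0, 112.2]
ft_force: [-0.7, -0.2, -0.1]
finger_gap: 85.4
grip_force: 0.0
```

```bash
cat >> h.py <<'E'
def wrist(f):
    s=r.sense();w=r.snapshot('wrist');T=np.eye(4);T[:3,:3]=Ro.from_euler('xyz',s['tcp_rot'],degrees=True).as_matrix();T[:3,3]=s['tool_pos']
    w['T']=T@w['hand_eye'];cv2.imwrite(f'pics/{f}.png',w['color']);np.savez(f'{f}.npz',**w);print(s['time'],s['tool_pos'].round(1),s['tcp_rot'].round(2),s['ft_force'].round(1));return w
E
python3 - <<'E'
from h import *
w=wrist('w1');W=cloud(w)
hsv=cv2.cvtColor(w['color'],cv2.COLOR_BGR2HSV).astype(int);H,S,V=np.moveaxis(hsv,-1,0)
for n,m in (('blue',(H>100)&(H<125)&(S>130)&(V>60)),('yel',(H>20)&(H<35)&(S>150))):
    m=m&(W[...,2]>55)&(W[...,2]<95)
    P=W[m];top=P[P[:,2]>np.percentile(P[:,2],95)-5]
    print(n,len(P),P.min(0).round(1),P.max(0).round(1),'top',len(top),top.mean(0).round(1),cv2.minEnclosingCircle(top[:,:2].astype(np.float32)))
m=(abs(W[...,2]-36)<3);P=W[m];print(len(P),cv2.minAreaRect(P[:,:2].astype(np.float32)))
E
```

```text
1.75 [397.3 233.5 231. ] [-179.98   -0.    112.24] [-0.7 -0.2 -0.1]
blue 205 [390.1 226.9  79.9] [406.3 239.1  84.2] top 205 [398.  233.3  82.2] ((398.1654357910156, 234.52391052246094), 8.148632049560547)
yel 382 [356.1 309.6  79.1] [373.  326.7  84.2] top 382 [364.6 318.3  82. ] ((364.62237548828125, 318.2406311035156), 8.675869941711426)
7113 ((511.6702880859375, 254.87936401367188), (262.2900085449219, 346.89434814453125), 39.11671829223633)
```

View pics/w1.png

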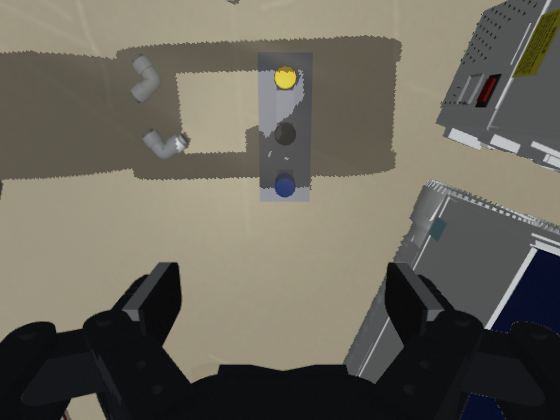

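The wrist view shows the blue head at (285,186), the black one at (285,133) and the yellow one at (285,78). The blue–yellow spacing measures 90.6 mm and the tops are at 82 mm, both as expected. I'll descend and grip.

Emit:
apply_moves --pt "1 0 0.8 23 0 0 0" --pt "1 0 0 23 0 0 0" --pt "1 0 0 23 0 0 0" --pt "1 0 0 23 0 0 0" --pt "1 0 0 23 0 0 0" --pt "1 0 0 23 0 0 0" --pt "1 0 0 23 0 0 0" --pt "1 0 0 21 0 0 0"

```text
time: 2.6
tool_pos: [397.3, 234.7, 48.0]
tcp_rot: [-180.0, 0.0, 112.4]
ft_force: [-0.2, 0.1, 0.3]
finger_gap: 85.3
grip_force: 0.0
```

Emit:
apply_moves --pt "-1 0 0 0 0 0 0" --pt "-1 0 0 0 0 0 0" --pt "-1 0 0 0 0 0 0" --pt "-1 0 0 0 0 0 0" --pt "-1 0 0 0 0 0 0" --pt "-1 0 0 0 0 0 0" --pt "-1 0 0 0 0 0 0" --pt "-1 0 0 0 0 0 0" --squeeze 60

```text
time: 3.4
tool_pos: [398.7, 235.2, 50.6]
tcp_rot: [179.9, -0.0, 112.4]
ft_force: [-1.4, 0.1, 6.5]
finger_gap: 16.4
grip_force: 58.3
```

Emit:
apply_moves --pt "-1 0 0 -8 0 0 0" --pt "-1 0 0 -12 0 0 0" --pt "-1 0 0 -20 0 0 0" --pt "-1 0 0 -25 0 0 0" --pt "-1 0 0 -25 0 0 0" --pt "-1 0 0 -25 0 0 0" --pt "-1 0 0 -25 0 0 0" --pt "-1 0 0 -25 0 0 0"

```text
time: 4.2
tool_pos: [397.4, 234.7, 216.4]
tcp_rot: [180.0, -0.0, 112.4]
ft_force: [-0.3, 0.1, 0.1]
finger_gap: 16.3
grip_force: 59.1
```

```bash
python3 - <<'E'
from h import *
w=wrist('w2');W=cloud(w)
hsv=cv2.cvtColor(w['color'],cv2.COLOR_BGR2HSV).astype(int);H,S,V=np.moveaxis(hsv,-1,0)
u=np.array([-76.5]);t=np.radians(-76.5);f=np.array([np.cos(t),np.sin(t)])
# slide centre, from top view, ~ (459.3,-305.5)
print(r.sense()['finger_gap'],r.sense()['grip_force'])
# view point: 110 mm short of fixture mid
plan([445,-225,230],-76.5,24)
E
```

```text
4.2 [397.4 234.7 216.4] [179.98  -0.   112.36] [-0.3  0.1  0.1]
16.290321703071296 59.11867618560791
[-18.5, -5.5, -0.4, 0, 0, np.float64(0.824)]
[-18.8, -4.2, -0.4, 0, 0, np.float64(0.824)]
[-19.1, -2.8, -0.4, 0, 0, np.float64(0.824)]
[-19.2, -1.5, -0.4, 0, 0, np.float64(0.824)]
[-19.3, -0.1, -0.4, 0, 0, np.float64(0.824)]
[-19.2, 1.3, -0.4, 0, 0, np.float64(0.824)]
[-19.1, 2.7, -0.4, 0, 0, np.float64(0.824)]
[-18.9, 4.1, -0.4, 0, 0, np.float64(0.824)]
[-18.5, 5.4, -0.4, 0, 0, np.float64(0.824)]
[-18.1, 6.7, -0.4, 0, 0, np.float64(0.824)]
[-17.5, 8.0, -0.4, 0, 0, np.float64(0.824)]
[-16.9, 9.2, -0.4, 0, 0, np.float64(0.824)]
[-16.2, 10.4, -0.4, 0, 0, np.float64(0.824)]
[-15.4, 11.6, -0.4, 0, 0, np.float64(0.824)]
[-14.6, 12.6, -0.4, 0, 0, np.float64(0.824)]
[-13.6, 13.7, -0.4, 0, 0, np.float64(0.824)]
[-12.6, 14.6, -0.4, 0, 0, np.float64(0.824)]
[-11.5, 15.5, -0.4, 0, 0, np.float64(0.824)]
[-10.4, 16.3, -0.4, 0, 0, np.float64(0.824)]
[-9.2, 17.0, -0.4, 0, 0, np.float64(0.824)]
[-7.9, 17.6, -0.4, 0, 0, np.float64(0.824)]
[-6.7, 18.1, -0.4, 0, 0, np.float64(0.824)]
[-5.3, 18.5, -0.4, 0, 0, np.float64(0.824)]
[-4.0, 18.9, -0.4, 0, 0, np.float64(0.824)]
```

View pics/w2.png

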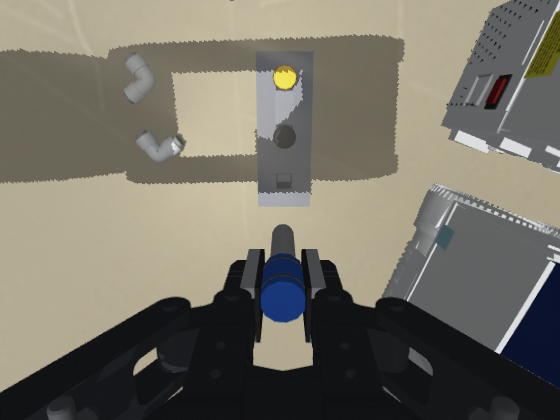

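The pin is held upright: head at (283,290), tip at (283,232). Its emptied rack hole is at (284,181). Now I'll travel to the fixture.

```bash
python3 - <<'E'
from h import *
plan([414,-290,230],-76.5,24)
E
```

```text
[-20.5, -7.8, -0.4, 0, 0, np.float64(0.824)]
[-21.0, -6.3, -0.4, 0, 0, np.float64(0.824)]
[-21.4, -4.8, -0.4, 0, 0, np.float64(0.824)]
[-21.7, -3.2, -0.4, 0, 0, np.float64(0.824)]
[-21.8, -1.6, -0.4, 0, 0, np.float64(0.824)]
[-21.9, -0.1, -0.4, 0, 0, np.float64(0.824)]
[-21.9, 1.5, -0.4, 0, 0, np.float64(0.824)]
[-21.7, 3.1, -0.4, 0, 0, np.float64(0.824)]
[-21.4, 4.6, -0.4, 0, 0, np.float64(0.824)]
[-21.0, 6.1, -0.4, 0, 0, np.float64(0.824)]
[-20.5, 7.6, -0.4, 0, 0, np.float64(0.824)]
[-19.9, 9.1, -0.4, 0, 0, np.float64(0.824)]
[-19.2, 10.5, -0.4, 0, 0, np.float64(0.824)]
[-18.4, 11.9, -0.4, 0, 0, np.float64(0.824)]
[-17.5, 13.2, -0.4, 0, 0, np.float64(0.824)]
[-16.5, 14.4, -0.4, 0, 0, np.float64(0.824)]
[-15.5, 15.5, -0.4, 0, 0, np.float64(0.824)]
[-14.3, 16.6, -0.4, 0, 0, np.float64(0.824)]
[-13.1, 17.6, -0.4, 0, 0, np.float64(0.824)]
[-11.8, 18.5, -0.4, 0, 0, np.float64(0.824)]
[-10.4, 19.3, -0.4, 0, 0, np.float64(0.824)]
[-9.0, 20.0, -0.4, 0, 0, np.float64(0.824)]
[-7.5, 20.6, -0.4, 0, 0, np.float64(0.824)]
[-6.0, 21.1, -0.4, 0, 0, np.float64(0.824)]
```

Emit:
apply_moves --pt "-1 -20.5 -7.8 -0.4 0 0 0.824" --pt "-1 -21 -6.3 -0.4 0 0 0.824" --pt "-1 -21.4 -4.8 -0.4 0 0 0.824" --pt "-1 -21.7 -3.2 -0.4 0 0 0.824" --pt "-1 -21.8 -1.6 -0.4 0 0 0.824" --pt "-1 -21.9 -0.1 -0.4 0 0 0.824" --pt "-1 -21.9 1.5 -0.4 0 0 0.824" --pt "-1 -21.7 3.1 -0.4 0 0 0.824"

```text
time: 5.05
tool_pos: [402.3, 58.7, 218.3]
tcp_rot: [180.0, -0.0, 79.2]
ft_force: [1.2, -0.7, -1.1]
finger_gap: 16.1
grip_force: 59.1
```

Emit:
apply_moves --pt "-1 -21.4 4.6 -0.4 0 0 0.824" --pt "-1 -21 6.1 -0.4 0 0 0.824" --pt "-1 -20.5 7.6 -0.4 0 0 0.824" --pt "-1 -19.9 9.1 -0.4 0 0 0.824" --pt "-1 -19.2 10.5 -0.4 0 0 0.824" --pt "-1 -18.4 11.9 -0.4 0 0 0.824" --pt "-1 -17.5 13.2 -0.4 0 0 0.824" --pt "-1 -16.5 14.4 -0.4 0 0 0.824"

```text
time: 5.85
tool_pos: [407.2, -116.4, 221.5]
tcp_rot: [180.0, -0.0, 46.3]
ft_force: [-0.6, 0.4, -0.4]
finger_gap: 16.1
grip_force: 59.1
```

Emit:
apply_moves --pt "-1 -15.5 15.5 -0.4 0 0 0.824" --pt "-1 -14.3 16.6 -0.4 0 0 0.824" --pt "-1 -13.1 17.6 -0.4 0 0 0.824" --pt "-1 -11.8 18.5 -0.4 0 0 0.824" --pt "-1 -10.4 19.3 -0.4 0 0 0.824" --pt "-1 -9 20 -0.4 0 0 0.824" --pt "-1 -7.5 20.6 -0.4 0 0 0.824" --pt "-1 -6 21.1 -0.4 0 0 0.824"

```text
time: 6.65
tool_pos: [412.2, -291.6, 224.7]
tcp_rot: [180.0, -0.0, 13.3]
ft_force: [0.2, -0.5, 0.1]
finger_gap: 16.3
grip_force: 59.1
```

```bash
python3 - <<'E'
from h import *
w=wrist('w3');W=cloud(w)
hsv=cv2.cvtColor(w['color'],cv2.COLOR_BGR2HSV).astype(int);H,S,V=np.moveaxis(hsv,-1,0)
v,u=np.mgrid[:420,:560];up=v<230
b=(H>100)&(H<125)&(S>130)&(V>60)&up&(abs(W[...,2]-45)<4)
o=(H>5)&(H<20)&(S>150)&up&(abs(W[...,2]-38)<3)
for n,m in(('hous',b),('slide',o)):
    P=W[m];print(n,len(P),P.mean(0).round(1),cv2.minAreaRect(P[:,:2].astype(np.float32)))
E
```

```text
6.65 [ 412.2 -291.6  224.7] [180.    -0.    13.31] [ 0.2 -0.5  0.1]
hous 5337 [ 489.6 -389.3   45.3] ((499.35791015625, -355.2598571777344), (191.3084716796875, 88.21018981933594), 69.1500473022461)
slide 118 [ 468.6 -332.1   36.7] ((460.8331604003906, -311.37139892578125), (22.453121185302734, 70.17124938964844), 13.359468460083008)
```

View pics/w3.png

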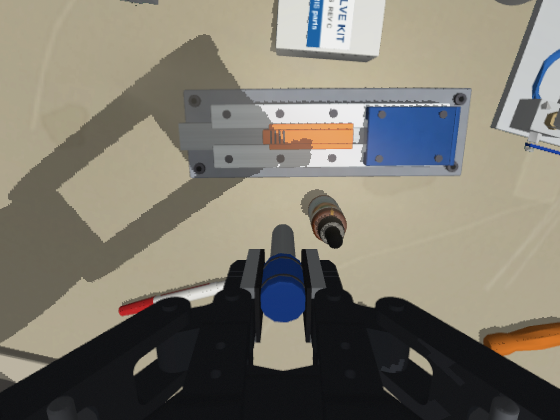

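The wrist view shows the base plate from (184,89) to (471,177), the housing from (366,106) to (460,165), and the orange slide from u≈264 to 353. The groove centre line is at v≈135 and the pin tip is at (283,228). Now I'll refine these.

```bash
python3 - <<'E'
from h import *
w=dict(np.load('w3.npz'));W=cloud(w);C=w['color'];hsv=cv2.cvtColor(C,cv2.COLOR_BGR2HSV).astype(int);H,S,V=np.moveaxis(hsv,-1,0)
v,u=np.mgrid[:420,:560]
def plane(px,z):
    p=cv2.undistortPoints(np.array(px,float).reshape(-1,1,2),w['mtx'],w['dist']).reshape(-1,2)
    d=np.c_[p,np.ones(len(p))]@w['T'][:3,:3].T;o=w['T'][:3,3];return (o+d*((z-o[2])/d[:,2])[:,None])[:,:2]
roi=(u>150)&(u<490)&(v>80)&(v<185)
base=roi&(abs(W[...,2]-6)<2.2)&(V<190)&(S<60); 
P=W[roi&(W[...,2]>3.5)&(W[...,2]<60)&~((v>100)&(u>470))]
comp=roi&(W[...,2]>3.5);n,l=cv2.connectedComponents(comp.astype(np.uint8));m=l==l[135,300]
print('base',cv2.minAreaRect(W[m&(W[...,2]<10)][:,:2].astype(np.float32)),np.median(W[base],0))
b=roi&(H>100)&(H<125)&(S>130)&(V>60)&(u>340)
px=np.argwhere(b&(abs(W[...,2]-45)<4))[:,::-1]
print('hous',cv2.minAreaRect(plane(px,45).astype(np.float32)))
c=plane([[184,89],[471,88],[465,177],[189,178]],6);print('corners',c.round(1),c.mean(0))
o=roi&(H>5)&(H<22)&(S>120)
print('slide px',np.argwhere(o)[:,::-1].min(0),np.argwhere(o)[:,::-1].max(0),W[o][:,2].min(),W[o][:,2].max())
for x in (225,240,250): print(x,V[100:172,x].tolist())
he=w['hand_eye'];Q=cloud(w,he)
sh=(abs(u-283)<14)&(v>220)&(v<262)&(Q[...,2]>0)&(Q[...,2]<70);q=Q[sh];print('shank',q.shape,q.min(0).round(1),q.max(0).round(1))
from scipy.optimize import least_squares
q=q[q[:,2]<36];f=least_squares(lambda a:np.hypot(q[:,0]-a[0],q[:,1]-a[1])-6,[0,0],loss='soft_l1');print(f.x,len(q))
hd=(H>100)&(H<125)&(S>130)&(v>230)&(v<330)&(abs(u-283)<30);q=Q[hd];print('head',q.min(0).round(1),q.max(0).round(1))
E
```

```text
base ((464.70794677734375, -327.2564697265625), (90.13135528564453, 290.43182373046875), 13.97671127319336) [ 477.26234922 -322.5761349     6.0900793 ]
hous ((482.4962158203125, -398.6593933105469), (52.00874710083008, 83.88692474365234), 13.746644020080566)
corners [[ 474.5 -177.8]
 [ 542.2 -456.5]
 [ 455.3 -483.6]
 [ 386.4 -197.1]] [ 464.61665437 -328.74872321]
slide px [263 123] [352 148] nan nan
225 [97, 98, 98, 98, 112, 132, 140, 141, 142, 136, 103, 77, 75, 75, 75, 75, 74, 75, 109, 131, 138, 139, 139, 137, 139, 140, 139, 137, 120, 112, 112, 111, 111, 111, 111, 112, 111, 110, 112, 113, 112, 111, 112, 112, 98, 126, 137, 139, 140, 142, 143, 142, 142, 140, 138, 140, 111, 79, 72, 72, 78, 103, 135, 139, 141, 141, 138, 134, 95, 90, 91, 91]
240 [100, 100, 100, 101, 120, 138, 142, 144, 145, 146, 145, 145, 145, 142, 142, 142, 140, 140, 138, 138, 141, 143, 142, 141, 142, 143, 141, 138, 118, 114, 116, 114, 114, 113, 114, 115, 113, 113, 115, 115, 114, 114, 115, 114, 101, 126, 137, 139, 141, 143, 143, 142, 144, 141, 139, 139, 138, 137, 136, 138, 141, 140, 139, 140, 142, 141, 141, 114, 92, 91, 91, 91]
250 [101, 101, 102, 102, 125, 142, 145, 144, 147, 147, 147, 148, 146, 144, 143, 143, 142, 141, 140, 141, 143, 143, 142, 142, 144, 144, 142, 139, 117, 117, 119, 117, 116, 116, 117, 115, 114, 115, 117, 118, 117, 117, 116, 116, 103, 131, 140, 141, 142, 143, 145, 144, 144, 142, 140, 140, 139, 139, 137, 138, 142, 141, 141, 142, 144, 142, 141, 117, 94, 92, 92, 92]
shank (637, 3) [ 1.9 -4.9  0.1] [ 7.9  7.  41. ]
[1.50096588 1.05471934] 593
head [nan nan nan] [nan nan nan]
```

```bash
cat >> h.py <<'E'
class Cmd:
    def __init__(s,p=(197.693,566.5,231.292),h=70.76): s.p=np.array(p,float); s.h=h
    def go(s,rows):
        for x,y,z,t in rows:
            a=np.radians(s.h); s.p+=[-np.sin(a)*x+np.cos(a)*y,np.cos(a)*x+np.sin(a)*y,-z]; s.h-=5*t
        return s
E
python3 - <<'E'
from h import *
w=dict(np.load('w3.npz'))
def plane(px,z):
    p=cv2.undistortPoints(np.array(px,float).reshape(-1,1,2),w['mtx'],w['dist']).reshape(-1,2)
    d=np.c_[p,np.ones(len(p))]@w['T'][:3,:3].T;o=w['T'][:3,3];return (o+d*((z-o[2])/d[:,2])[:,None])[:,:2]
h=np.radians(-76.25);f=np.array([np.cos(h),np.sin(h)]);n=np.array([-f[1],f[0]]);O=np.array([463.,-319.])
for uu,a,b in((225,127.8,144.6),(240,127.7,144.6),(250,127.8,144.5)):
    q=plane([[uu,a],[uu,b]],32)-O;print('groove x,y',(q@f).round(1),(q@n).round(2))
q=plane([[263,135],[353,135]],38)-O;print('slide x',q@f)
x1=[-18.6,-19.4,-20.1,-20.8,-21.4,-22,-22.5,-22.9,-23.3,-23.6,-23.9,-24.1,-24.2,-24.2,-24.2,-24.1];y1=[-15.5,-14.5,-13.4,-12.4,-11.2,-10.1,-8.9,-7.7,-6.5,-5.3,-4,-2.7,-1.5,-.2,1.1,2.4]
c=Cmd().go([(a,b,0,.605) for a,b in zip(x1,y1)]);print(c.p,c.h)
c.go([(0,.8,182,0)]);print('grasp',c.p);c.go([(0,0,-165,0)])
x2=[-20.5,-21,-21.4,-21.7,-21.8,-21.9,-21.9,-21.7,-21.4,-21,-20.5,-19.9,-19.2,-18.4,-17.5,-16.5,-15.5,-14.3,-13.1,-11.8,-10.4,-9,-7.5,-6]
y2=[-7.8,-6.3,-4.8,-3.2,-1.6,-.1,1.5,3.1,4.6,6.1,7.6,9.1,10.5,11.9,13.2,14.4,15.5,16.6,17.6,18.5,19.3,20,20.6,21.1]
c.go([(a,b,-.4,.824) for a,b in zip(x2,y2)]);print(c.p,c.h)
plan([441.8,-238.8,88],-76.25,8,c.p,c.h)
E
```

```text
groove x,y [-91.3 -92.1] [ 7.88 -7.91]
groove x,y [-77.1 -77.7] [ 7.82 -8.05]
groove x,y [-67.6 -68.2] [ 7.64 -8.05]
slide x [-55.16849618  29.01346886]
[397.06940707 234.4905432  231.292     ] 22.360000000000014
grasp [397.80925655 234.79488306  49.292     ]
[ 412.39218194 -290.9044157   223.892     ] -76.52
[5.1, -5.5, 17.0, 0, 0, -0.007]
[5.1, -5.5, 17.0, 0, 0, -0.007]
[5.1, -5.5, 17.0, 0, 0, -0.007]
[5.1, -5.5, 17.0, 0, 0, -0.007]
[5.1, -5.5, 17.0, 0, 0, -0.007]
[5.1, -5.5, 17.0, 0, 0, -0.007]
[5.1, -5.5, 17.0, 0, 0, -0.007]
[5.1, -5.5, 17.0, 0, 0, -0.007]
```

Emit:
apply_moves --pt "-1 5.1 -5.5 17 0 0 -0.05" --pt "-1 5.1 -5.5 17 0 0 0" --pt "-1 5.1 -5.5 17 0 0 0" --pt "-1 5.1 -5.5 17 0 0 0" --pt "-1 5.1 -5.5 17 0 0 0" --pt "-1 5.1 -5.5 17 0 0 0" --pt "-1 5.1 -5.5 17 0 0 0" --pt "-1 5.1 -5.5 17 0 0 0"

```text
time: 7.5
tool_pos: [441.7, -238.1, 88.0]
tcp_rot: [180.0, -0.0, 13.8]
ft_force: [0.2, -0.4, -0.3]
finger_gap: 16.3
grip_force: 59.1
```

```bash
python3 - <<'E'
from h import *
w=wrist('w4');cv2.imwrite('pics/w4c.png',cv2.resize(w['color'][60:300,150:470],None,fx=2.5,fy=2.5,interpolation=cv2.INTER_CUBIC))
E
```

```text
7.5 [ 441.7 -238.1   88. ] [ 1.7999e+02 -1.0000e-02  1.3750e+01] [ 0.2 -0.4 -0.3]
```

View pics/w4c.png

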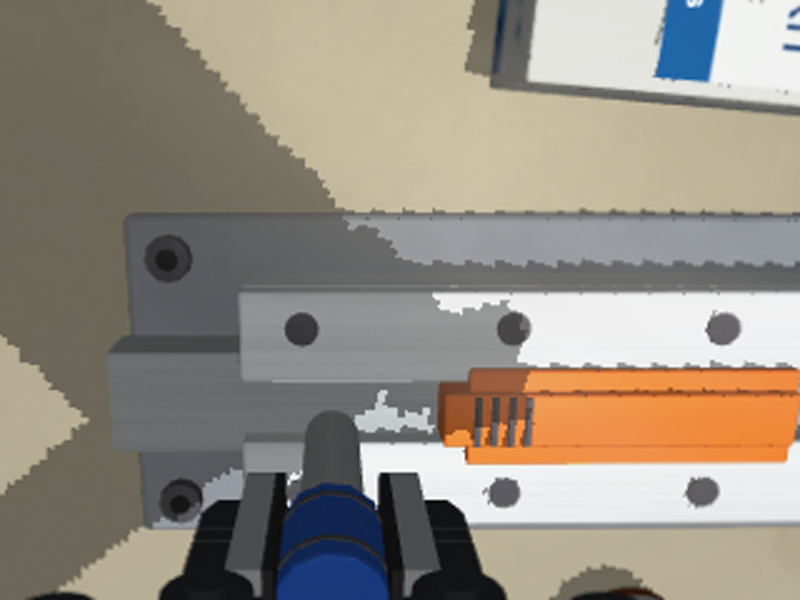

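The crop shows the pin tip at about (330,410), above the groove, whose rail edges are at v≈381 and 440. The slide's end is at u≈440. I'll compute the pin's lateral offset from the groove in this same image.

```bash
python3 - <<'E'
from h import *
from scipy.optimize import least_squares
w=dict(np.load('w4.npz'));V=cv2.cvtColor(w['color'],cv2.COLOR_BGR2GRAY).astype(int)
for T,nm in((w['T'],'world'),):
    W=cloud(w);h=np.radians(-76.25);f=np.array([np.cos(h),np.sin(h)]);n=np.array([-f[1],f[0]]);O=np.array([463.,-319.])
    F=np.dstack([(W[...,:2]-O)@f,(W[...,:2]-O)@n,W[...,2]])
v,u=np.mgrid[:420,:560]
sh=(abs(u-283)<15)&(v>222)&(v<254)&(F[...,2]>51)&(F[...,2]<90);q=F[sh]
a=least_squares(lambda a:np.hypot(q[:,0]-a[0],q[:,1]-a[1])-6,[-83,0],loss='soft_l1').x
b=least_squares(lambda a:np.hypot(q[:,0]-a[0]-a[2]*(q[:,2]-60),q[:,1]-a[1]-a[3]*(q[:,2]-60))-6,[-83,0,0,0],loss='soft_l1').x
print('pin axis in fixture x,y',a.round(2),b.round(3),len(q),'lowest z',np.nanmin(F[(abs(u-283)<8)&(v>218)&(v<240)&(F[...,2]>40)][:,2]))
# groove
fl=(u>225)&(u<262)&(v>190)&(v<250)
for uu in (255,260,305,315):
    g=V[200:250,uu];print(uu,g.tolist())
# depth-based: floor points vs rail tops
m=(u>245)&(u<265)&(v>180)&(v<260)
fl=F[m&(abs(F[...,2]-24)<2.5)];ra=F[m&(abs(F[...,2]-32)<2.5)]
print('floor',np.median(fl[:,2]),np.percentile(fl[:,1],[1,99]),'rail',np.median(ra[:,2]),ra[ra[:,1]>0][:,1].min(),ra[ra[:,1]<0][:,1].max())
def plane(px,z):
    p=cv2.undistortPoints(np.array(px,float).reshape(-1,1,2),w['mtx'],w['dist']).reshape(-1,2)
    d=np.c_[p,np.ones(len(p))]@w['T'][:3,:3].T;o=w['T'][:3,3];q=(o+d*((z-o[2])/d[:,2])[:,None])[:,:2]-O;return np.c_[q@f,q@n]
print('edges',plane([[256,60+381/2.5],[256,60+441/2.5]],32), 'slide face',plane([[150+440/2.5,225]],31))
E
```

```text
pin axis in fixture x,y [-82.64   0.09] [-8.265e+01  9.200e-02  1.000e-03 -0.000e+00] 590 lowest z 47.57962810132045
255 [141, 144, 144, 144, 143, 140, 142, 144, 144, 144, 142, 139, 121, 108, 107, 107, 106, 105, 107, 109, 106, 105, 106, 107, 109, 109, 110, 108, 107, 108, 108, 108, 109, 97, 92, 93, 96, 128, 135, 138, 140, 141, 142, 144, 145, 144, 143, 143, 144, 72]
260 [141, 144, 144, 145, 143, 141, 143, 144, 144, 144, 142, 140, 155, 110, 107, 107, 106, 106, 107, 108, 107, 105, 106, 106, 108, 109, 110, 108, 108, 109, 108, 108, 108, 97, 93, 93, 96, 128, 135, 139, 141, 141, 143, 144, 144, 144, 143, 143, 143, 38]
305 [143, 146, 145, 145, 144, 143, 145, 147, 146, 145, 144, 143, 151, 112, 109, 109, 116, 116, 109, 110, 107, 106, 114, 198, 206, 204, 203, 201, 200, 201, 199, 198, 113, 97, 94, 94, 107, 199, 234, 241, 241, 242, 242, 243, 243, 243, 242, 243, 242, 52]
315 [144, 146, 145, 146, 145, 145, 145, 147, 147, 145, 144, 143, 124, 113, 111, 110, 110, 110, 112, 112, 109, 107, 108, 110, 112, 202, 203, 202, 201, 202, 201, 113, 108, 97, 94, 94, 108, 201, 235, 241, 241, 242, 242, 243, 243, 243, 243, 243, 242, 73]
floor 24.114658349542907 [-10.74014149   4.76274745] rail 32.058226363156294 7.3218623073472076 -7.466006309771932
edges [[-98.35294161   7.49039432]
 [-98.68942151  -7.87735528]] slide face [[-55.97827898  -0.89464549]]
```

Emit:
apply_moves --pt "-1 -0.1 0 3 0 0 0" --pt "-1 0 0 3 0 0 0" --pt "-1 0 0 2 0 0 0" --pt "-1 0 0 2 0 0 0" --pt "-1 0 0 2 0 0 0" --pt "-1 0 0 2 0 0 0" --pt "-1 0 0 2 0 0 0" --pt "-1 0 0 2 0 0 0"

```text
time: 8.35
tool_pos: [441.5, -238.5, 69.7]
tcp_rot: [-180.0, 0.0, 13.7]
ft_force: [-1.1, -0.5, -0.9]
finger_gap: 16.2
grip_force: 59.1
```

Emit:
apply_moves --pt "-1 0 2.5 0 0 0 0" --pt "-1 0 2.5 0 0 0 0" --pt "-1 0 2.5 0 0 0 0" --pt "-1 0 2.5 0 0 0 0" --pt "-1 0 2.5 0 0 0 0" --pt "-1 0 2.5 0 0 0 0" --pt "-1 0 2 0 0 0 0" --pt "-1 0 1 0 0 0 0"

```text
time: 9.15
tool_pos: [445.8, -256.2, 69.9]
tcp_rot: [180.0, -0.0, 13.7]
ft_force: [-0.8, 0.3, 0.1]
finger_gap: 16.2
grip_force: 59.1
```

Emit:
apply_moves --pt "-1 0 1 0 0 0 0" --pt "-1 0 1 0 0 0 0" --pt "-1 0 1 0 0 0 0" --pt "-1 0 1 0 0 0 0" --pt "-1 0 1.5 0 0 0 0" --pt "-1 0 2 0 0 0 0" --pt "-1 0 2 0 0 0 0" --pt "-1 0 2 0 0 0 0"

```text
time: 9.95
tool_pos: [448.5, -267.3, 69.8]
tcp_rot: [-180.0, 0.0, 13.7]
ft_force: [-0.9, 2.7, 0.5]
finger_gap: 16.0
grip_force: 59.3
```

Emit:
apply_moves --pt "-1 0 2 0 0 0 0" --pt "-1 0 2 0 0 0 0" --pt "-1 0 2 0 0 0 0" --pt "-1 0 2 0 0 0 0" --pt "-1 0 2 0 0 0 0" --pt "-1 0 2 0 0 0 0" --pt "-1 0 2 0 0 0 0" --pt "-1 0 2 0 0 0 0"

```text
time: 10.75
tool_pos: [452.4, -282.9, 69.9]
tcp_rot: [-180.0, 0.0, 13.7]
ft_force: [-0.3, 2.9, -0.4]
finger_gap: 16.2
grip_force: 59.2
```

Emit:
apply_moves --pt "-1 0 2 0 0 0 0" --pt "-1 0 2 0 0 0 0" --pt "-1 0 2 0 0 0 0" --pt "-1 0 2 0 0 0 0" --pt "-1 0 2 0 0 0 0" --pt "-1 0 2 0 0 0 0" --pt "-1 0 2 0 0 0 0" --pt "-1 0 2 0 0 0 0"

```text
time: 11.55
tool_pos: [456.2, -298.4, 69.9]
tcp_rot: [180.0, -0.0, 13.7]
ft_force: [-1.3, 3.7, -0.0]
finger_gap: 15.9
grip_force: 59.2
```

Emit:
apply_moves --pt "-1 0 2 0 0 0 0" --pt "-1 0 2 0 0 0 0" --pt "-1 0 2 0 0 0 0" --pt "-1 0 2 0 0 0 0" --pt "-1 0 2 0 0 0 0" --pt "-1 0 2 0 0 0 0" --pt "-1 0 2 0 0 0 0" --pt "-1 0 2 0 0 0 0"

```text
time: 12.35
tool_pos: [460.0, -314.0, 69.9]
tcp_rot: [-180.0, -0.0, 13.7]
ft_force: [-0.8, 3.2, 0.1]
finger_gap: 16.2
grip_force: 59.2
```

Emit:
apply_moves --pt "-1 0 2 0 0 0 0" --pt "-1 0 2 0 0 0 0" --pt "-1 0 2 0 0 0 0" --pt "-1 0 2 0 0 0 0" --pt "-1 0 2 0 0 0 0" --pt "-1 0 2 0 0 0 0" --pt "-1 0 1 0 0 0 0" --pt "-1 0 1 0 0 0 0"

```text
time: 13.15
tool_pos: [463.3, -327.5, 69.9]
tcp_rot: [180.0, -0.0, 13.7]
ft_force: [-0.0, 3.5, -1.4]
finger_gap: 16.2
grip_force: 59.2
```

Emit:
apply_moves --pt "-1 0 1 0 0 0 0" --pt "-1 0 1 0 0 0 0" --pt "-1 0 1 0 0 0 0" --pt "-1 0 1 0 0 0 0" --pt "-1 0 1 0 0 0 0" --pt "-1 0 1 0 0 0 0" --pt "-1 0 0.6 0 0 0 0" --pt "-1 0 0.4 0 0 0 0"

```text
time: 13.95
tool_pos: [464.9, -334.3, 69.9]
tcp_rot: [-180.0, 0.0, 13.7]
ft_force: [-1.2, 3.5, -0.3]
finger_gap: 15.9
grip_force: 59.2
```

Emit:
apply_moves --pt "-1 0 0.3 0 0 0 0" --pt "-1 0 0.3 0 0 0 0" --pt "-1 0 0.3 0 0 0 0" --pt "-1 0 0.3 0 0 0 0" --pt "-1 0 0.3 0 0 0 0" --pt "-1 0 0.2 0 0 0 0" --pt "-1 0 0.1 0 0 0 0" --pt "-1 0 0 0 0 0 0"

```text
time: 14.75
tool_pos: [465.3, -336.0, 69.9]
tcp_rot: [180.0, -0.0, 13.7]
ft_force: [1.0, 2.6, -0.0]
finger_gap: 16.2
grip_force: 59.2
```

Emit:
apply_moves --pt "-1 0 0.3 0 0 0 0" --pt "-1 0 0.3 0 0 0 0" --pt "-1 0 0.3 0 0 0 0" --pt "-1 0 0.2 0 0 0 0" --pt "-1 0 0 0 0 0 0" --pt "-1 0 0 0 0 0 0" --pt "-1 0 0 0 0 0 0" --pt "-1 0 0 0 0 0 0"

```text
time: 15.55
tool_pos: [465.6, -337.1, 69.9]
tcp_rot: [180.0, -0.0, 13.7]
ft_force: [0.0, 2.5, 0.5]
finger_gap: 16.1
grip_force: 59.2
```

Emit:
apply_moves --pt "-1 0 0.2 0 0 0 0" --pt "-1 0 0.2 0 0 0 0" --pt "-1 0 0.2 0 0 0 0" --pt "-1 0 0 0 0 0 0" --pt "-1 0 0 0 0 0 0" --pt "-1 0 0 0 0 0 0" --pt "-1 0 0 0 0 0 0" --pt "-1 0 0 0 0 0 0"

```text
time: 16.35
tool_pos: [465.7, -337.5, 69.9]
tcp_rot: [-180.0, -0.0, 13.7]
ft_force: [0.1, 3.7, 0.6]
finger_gap: 16.4
grip_force: 59.2
```

Emit:
apply_moves --pt "-1 0 0.3 0 0 0 0" --pt "-1 0 0.3 0 0 0 0" --pt "-1 0 0.3 0 0 0 0" --pt "-1 0 0 0 0 0 0" --pt "-1 0 0 0 0 0 0" --pt "-1 0 0 0 0 0 0" --pt "-1 0 0 0 0 0 0" --pt "-1 0 0 0 0 0 0"

```text
time: 17.15
tool_pos: [465.8, -337.9, 69.8]
tcp_rot: [-179.9, 0.0, 13.7]
ft_force: [-0.5, 5.8, 2.5]
finger_gap: 16.3
grip_force: 59.6
```

Emit:
apply_moves --pt "-1 0 0.3 0 0 0 0" --pt "-1 0 0.2 0 0 0 0" --pt "-1 0 0 0 0 0 0" --pt "-1 0 0 0 0 0 0" --pt "-1 0 0 0 0 0 0" --pt "-1 0 0 0 0 0 0" --pt "-1 0 0 0 0 0 0" --pt "-1 0 0 0 0 0 0"

```text
time: 17.95
tool_pos: [465.9, -338.1, 69.8]
tcp_rot: [-179.9, 0.0, 13.7]
ft_force: [-1.8, 7.1, 3.5]
finger_gap: 16.4
grip_force: 59.8
```

```bash
python3 - <<'E'
from h import *
w=wrist('w5');cv2.imwrite('pics/w5c.png',cv2.resize(w['color'][60:300,120:440],None,fx=2.5,fy=2.5,interpolation=cv2.INTER_CUBIC))
E
```

```text
17.95 [ 465.9 -338.1   69.8] [-1.799e+02  1.000e-02  1.374e+01] [-1.8  7.1  3.5]
```

View pics/w5c.png

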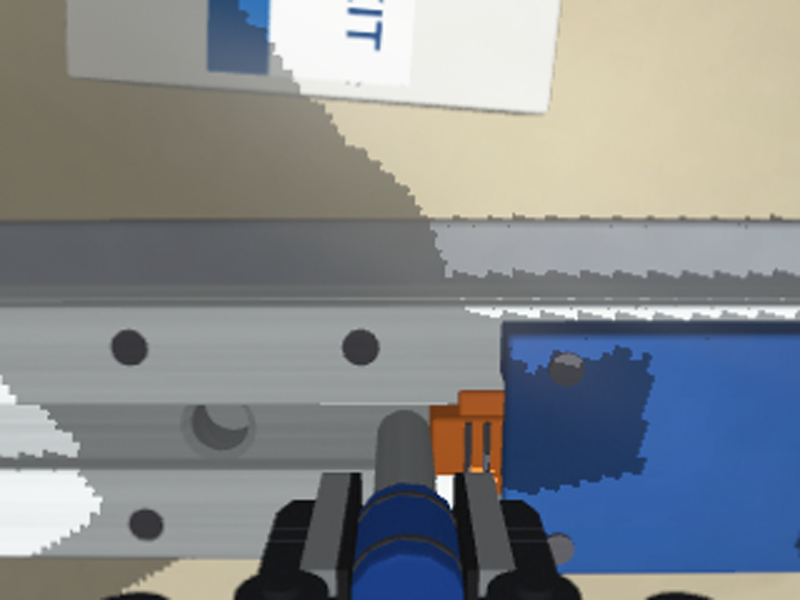

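The slide is home: the force is rising and only a short stub sticks out of the housing. The hole is visible at crop (219,425), which is pixel (207.6,230).

```bash
python3 - <<'E'
from h import *
from scipy.optimize import least_squares
w=dict(np.load('w5.npz'));W=cloud(w);h=np.radians(-76.25);f=np.array([np.cos(h),np.sin(h)]);n=np.array([-f[1],f[0]]);O=np.array([463.,-319.])
F=np.dstack([(W[...,:2]-O)@f,(W[...,:2]-O)@n,W[...,2]]);v,u=np.mgrid[:420,:560]
def plane(px,z):
    p=cv2.undistortPoints(np.array(px,float).reshape(-1,1,2),w['mtx'],w['dist']).reshape(-1,2)
    d=np.c_[p,np.ones(len(p))]@w['T'][:3,:3].T;o=w['T'][:3,3];q=(o+d*((z-o[2])/d[:,2])[:,None])[:,:2]-O;return np.c_[q@f,q@n].round(2)
c=lambda x,y:[120+x/2.5,60+y/2.5]
print('hole l,r,c',plane([c(183,425),c(255,425),c(219,425)],24))
print('inner',plane([c(192,425),c(249,425)],24))
print('hsg face',plane([c(504,450)],45),'slide face',plane([c(430,430)],31))
print('edges',plane([c(219,403),c(219,468)],32))
sh=(abs(u-282)<15)&(v>222)&(v<254)&(F[...,2]>33)&(F[...,2]<74);q=F[sh]
b=least_squares(lambda a:np.hypot(q[:,0]-a[0]-a[2]*(q[:,2]-50),q[:,1]-a[1]-a[3]*(q[:,2]-50))-6,[19,0,0,0],loss='soft_l1').x;print('pin',b.round(3),len(q))
m=(u>185)&(u<230)&(v>218)&(v<240)&(F[...,2]<20);print('deep pts',m.sum(),np.nanmin(F[m][:,2]),F[m].mean(0))
E
```

```text
hole l,r,c [[-31.36  -0.33]
 [-14.65  -0.32]
 [-23.    -0.32]]
inner [[-29.27  -0.33]
 [-16.04  -0.32]]
hsg face [[40.54  1.87]] slide face [[25.59  1.07]]
edges [[-20.84   7.76]
 [-21.8   -7.66]]
pin [ 2.0151e+01 -1.2600e-01 -3.5000e-02 -9.0000e-03] 700
deep pts 306 6.55323371284058 [-25.59842241  -4.29705473  11.61468155]
```

Emit:
apply_moves --pt "-1 0 -2 0 0 0 0" --pt "-1 0 -5 0 0 0 0" --pt "-1 0 -7 0 0 0 0" --pt "-1 0 -7 0 0 0 0" --pt "-1 0 -7 0 0 0 0" --pt "-1 0 -7 0 0 0 0" --pt "-1 0 -5 0 0 0 0" --pt "-1 -0.1 -3.5 0 0 0 0"

```text
time: 18.8
tool_pos: [455.5, -296.2, 69.9]
tcp_rot: [180.0, -0.0, 13.8]
ft_force: [-0.4, 0.5, 0.1]
finger_gap: 15.9
grip_force: 59.2
```

Emit:
apply_moves --pt "-1 0 0 0 0 0 0" --pt "-1 0 0 0.5 0 0 0" --pt "-1 0 0 0.5 0 0 0" --pt "-1 0 0 0.5 0 0 0" --pt "-1 0 0 0.5 0 0 0" --pt "-1 0 0 0.5 0 0 0" --pt "-1 0 0 0.5 0 0 0" --pt "-1 0 0 0 0 0 0"

```text
time: 19.6
tool_pos: [455.6, -296.7, 66.8]
tcp_rot: [-180.0, 0.0, 13.7]
ft_force: [-0.0, -0.8, -0.6]
finger_gap: 16.1
grip_force: 59.2
```

Emit:
apply_moves --pt "-1 0 0 0.4 0 0 0" --pt "-1 0 0 0.4 0 0 0" --pt "-1 0 0 0.4 0 0 0" --pt "-1 0 0 0.4 0 0 0" --pt "-1 0 0 0.4 0 0 0" --pt "-1 0 0 0 0 0 0" --pt "-1 0 0 0 0 0 0" --pt "-1 0 0 0 0 0 0"

```text
time: 20.4
tool_pos: [455.7, -296.7, 64.9]
tcp_rot: [180.0, -0.0, 13.7]
ft_force: [0.6, 0.8, -1.1]
finger_gap: 16.3
grip_force: 59.2
```

Tip at about 21.6 mm, below the floor, with no force: it is entering the hole.

Emit:
apply_moves --pt "-1 0 0 0.5 0 0 0" --pt "-1 0 0 0.5 0 0 0" --pt "-1 0 0 0.5 0 0 0" --pt "-1 0 0 0.5 0 0 0" --pt "-1 0 0 0.5 0 0 0" --pt "-1 0 0 0.5 0 0 0" --pt "-1 0 0 0 0 0 0" --pt "-1 0 0 0 0 0 0"

```text
time: 21.2
tool_pos: [455.6, -296.7, 61.8]
tcp_rot: [-180.0, 0.0, 13.7]
ft_force: [-0.0, -0.2, -0.5]
finger_gap: 16.4
grip_force: 59.2
```

Emit:
apply_moves --pt "-1 0 0 0.5 0 0 0" --pt "-1 0 0 0.5 0 0 0" --pt "-1 0 0 0.5 0 0 0" --pt "-1 0 0 0.5 0 0 0" --pt "-1 0 0 0.5 0 0 0" --pt "-1 0 0 0.5 0 0 0" --pt "-1 0 0 0 0 0 0" --pt "-1 0 0 0 0 0 0"

```text
time: 22.0
tool_pos: [455.6, -296.7, 58.8]
tcp_rot: [-180.0, 0.0, 13.7]
ft_force: [-0.4, 1.8, -0.3]
finger_gap: 16.1
grip_force: 59.2
```

Emit:
apply_moves --pt "-1 0 0 0.6 0 0 0" --pt "-1 0 0 0.6 0 0 0" --pt "-1 0 0 0.6 0 0 0" --pt "-1 0 0 0.6 0 0 0" --pt "-1 0 0 0.6 0 0 0" --pt "-1 0 0 0.6 0 0 0" --pt "-1 0 0 0.6 0 0 0" --pt "-1 0 0 0.4 0 0 0"

```text
time: 22.8
tool_pos: [455.6, -296.7, 54.2]
tcp_rot: [-180.0, 0.0, 13.7]
ft_force: [-0.7, 1.7, 1.7]
finger_gap: 16.8
grip_force: 59.2
```

Emit:
apply_moves --pt "-1 0 0 0.4 0 0 0" --pt "-1 0 0 0.4 0 0 0" --pt "-1 0 0 0.4 0 0 0" --pt "-1 0 0 0.4 0 0 0" --pt "-1 0 0 0.3 0 0 0" --pt "-1 0 0 0 0 0 0" --pt "-1 0 0 0 0 0 0" --pt "-1 0 0 0 0 0 0"

```text
time: 23.6
tool_pos: [455.8, -296.7, 52.7]
tcp_rot: [180.0, -0.0, 13.7]
ft_force: [-2.6, 3.7, 5.1]
finger_gap: 16.2
grip_force: 59.8
```

Emit:
apply_moves --pt "-1 -0.1 -0.3 0 0 0 0" --pt "-1 0 0 0.3 0 0 0" --pt "-1 0 0 0.3 0 0 0" --pt "-1 0 0 0.3 0 0 0" --pt "-1 0 0 0.3 0 0 0" --pt "-1 0 0 0 0 0 0" --pt "-1 0 0 0 0 0 0" --pt "-1 0 0 0 0 0 0"

```text
time: 24.4
tool_pos: [456.1, -296.8, 52.5]
tcp_rot: [179.9, -0.1, 13.7]
ft_force: [-2.8, 5.5, 13.6]
finger_gap: 16.5
grip_force: 60.7
```

Emit:
apply_moves --pt "-1 0 0 -0.7 0 0 0" --pt "-1 0 0 0 0 0 0" --pt "-1 0 0 0 0 0 0" --pt "-0.4 0 0 0 0 0 0" --pt "-0.2 0 0 0 0 0 0" --pt "0 0 0 0 0 0 0" --pt "0 0 0 0 0 0 0" --pt "0 0 0 0 0 0 0"

```text
time: 25.2
tool_pos: [455.4, -296.5, 51.8]
tcp_rot: [-180.0, 0.0, 13.7]
ft_force: [0.2, 0.1, 0.3]
finger_gap: 42.4
grip_force: 0.0
```

Emit:
apply_moves --pt "0 0 0 -2 0 0 0" --pt "0 0 0 -5 0 0 0" --pt "0 0 0 -10 0 0 0" --pt "0 0 0 -15 0 0 0" --pt "0 0 0 -20 0 0 0" --pt "0 0 0 -20 0 0 0" --pt "0 0 0 -20 0 0 0" --pt "0 0 0 -20 0 0 0"

```text
time: 26.0
tool_pos: [455.8, -296.7, 166.5]
tcp_rot: [179.9, -0.1, 13.7]
ft_force: [1.4, -0.8, 0.5]
finger_gap: 42.8
grip_force: 0.0
```

```bash
python3 - <<'E'
from h import *
w=wrist('w6');W=cloud(w);h=np.radians(-76.25);f=np.array([np.cos(h),np.sin(h)]);n=np.array([-f[1],f[0]]);O=np.array([463.,-319.])
F=np.dstack([(W[...,:2]-O)@f,(W[...,:2]-O)@n,W[...,2]])
H,S,V=np.moveaxis(cv2.cvtColor(w['color'],cv2.COLOR_BGR2HSV).astype(int),-1,0)
m=(H>100)&(H<125)&(S>130)&(abs(F[...,0]+23)<25)&(abs(F[...,1])<25)&(F[...,2]>60);P=F[m];t=P[P[:,2]>P[:,2].max()-4]
print(len(P),np.percentile(P[:,2],[1,50,99]),t.mean(0),cv2.minEnclosingCircle(t[:,:2].astype(np.float32)))
E
```

```text
26.0 [ 455.8 -296.7  166.5] [ 1.7992e+02 -6.0000e-02  1.3740e+01] [ 1.4 -0.8  0.5]
555 [67.49778309 83.92456789 85.55404974] [-22.86294113   0.49637597  84.02553869] ((-22.778076171875, 0.36921289563179016), 8.713582038879395)
```

View pics/w6.png

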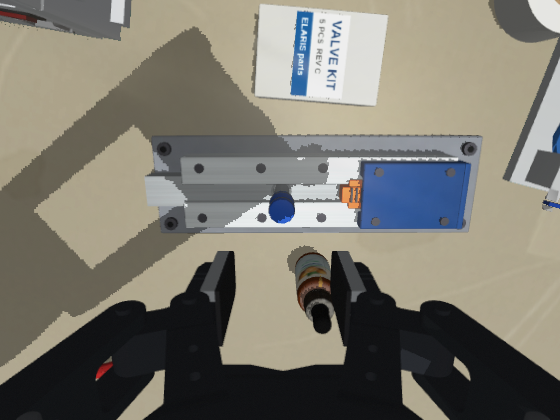

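The pin stands in the hole with its head at (282,207). The head top is at z = 84 mm, which puts the tip at 8 mm, so it is fully home. The slide is in the housing and the gripper is clear.

```bash
python3 -c "
from bench import r
print(r.hand_in())"
```

```text
the job is handed in; nothing more can be done
None
```

I pushed the slide home against its hidden stop, seated the blue-headed pin upright and fully home in the blind hole (tip at about 8 mm), let go of it, and handed the job in at about 26 s; no verdict was returned.

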